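# Load one gel into the electrophoresis tank and set its coolant valve

## Task

Set the gel tank up for a single-gel run: take the one cassette without a green comb out of the casting stand and slide it upright into the tank's open slot until it is fully home on the slot's floor, lowering it gently rather than letting it drop. Also set the coolant valve half open, with its lever at 45 degrees between shut and fully open. Leave the two cassettes with green combs standing where they are in the stand and do not disturb the bottle; either job may come first.

Things in the scene. Friction and masses are not known exactly. Their poses are not given: they have to be found in the camera images.
- gel_ready: Gel cassette to load: rigid upright slab 8 mm thick (its x), 100 mm wide (y), 100 mm tall (z), about 100 g; blue side rims, white top rim, no comb. Stands in one of the stand's three channels. Origin: centre of its underside. Both faces alike: a half turn about z makes no difference. Grasp across its thickness at the middle of the top edge.
- gel_setting1: Bystander: a cassette of the same size with a green comb (70 mm wide, 8 mm thick) that rises 20 mm above its top edge (120 mm in all; 132 mm above the bench as it stands), in another channel of the stand. Origin and axes as gel_ready.
- gel_setting2: Bystander: the other cassette with a green comb, the same as gel_setting1.
- stand: Grey casting stand fixed to the bench, 164 mm (x) by 132 mm (y). Three upright channels 50 mm apart along its x hold the cassettes' vertical edges with about 1.3 mm play each way, in line with the stand's axes; open above, top 50 mm above the bench. Cassette undersides stand 12 mm above the bench: lift straight up over 40 mm to come free. Origin: centre of underside.
- tank: Gel unit fixed to the bench: clear tank 130 (x) by 136 mm (y), rim 84 mm above the bench, white cooling core along y in its middle with a brass terminal at each end (top 94 mm up, at y = +-52 mm). On its -y side a pipe 50 mm up runs along y through the valve to a white coolant module (90 x 86 mm, top 70 mm up, centre y = -218 mm). Origin: under the tank's middle, at bench height.
- slot_open: Open slot to load, 32 mm from the core along the tank's +x or -x: white upright channels at both ends take the cassette's vertical edges. Gap 10 mm across its x, 102 mm along its y between channel backs, channels 8 mm deep; the top 8 mm flares 4 mm wider on each side. Origin: slot centre on the tank floor, 14 mm above the bench, z up. Yaw as the tank's.
- slot_seat (a point): Centre of the slot's own floor, 18 mm above the bench, where the middle of the cassette's underside rests when fully home; its top edge is then 118 mm above the bench, 34 mm above the slot's mouth.
- slot_mouth (a point): Centre of the open slot's mouth, 84 mm above the bench.
- slot_dam: The tank's other slot, on the other side of the core: the same channels filled by a fixed orange dam plate, top 84 mm above the bench. Not to be used. Origin: slot centre on the tank floor.
- coolant_valve (a joint): Lever angle in rad. 0 = shut: lever square to the pipe, pointing to the tank's -x. Grows anticlockwise seen from above to pi/2 = fully open: lever along the pipe, pointing to the tank's -y and the coolant module. Half open = 0.785. Vertical axis, 0.12 N m friction, stays where left. Starts at 0 to 0.4. A plate under it has ticks: red shut, black half, green open.
- valve_pivot (a point): Axis of the valve lever at the lever's mid height, 94 mm above the bench, 120 mm from the middle of the tank along the tank's -y.
- lever_grip (a point): Point to grip on the blue lever, 52 mm from its axis at mid height (94 mm above the bench). The lever is a straight level bar 12 mm wide and 12 mm high, its end 76 mm from the axis; pinch it across its width from above. The point's -x points along the lever away from the axis, z up.
- bottle: Bystander: clear bottle with blue cap, 68 mm diameter, 145 mm tall, about 400 g, standing beyond the work. Origin: centre of its underside.
- lid: The tank's clear safety lid with blue edges, lying open side up on the bench to the left of the tank, 144 x 150 x 58 mm. Origin: centre of its underside. Not needed.
Things that resemble listed ones, but are neither listed nor needed, are in the scene too. What is shaped like the gel_ready but orange is not meant.

How it is judged (in metres and radians):
At the end, for the whole second after the job is handed in: Comb-less cassette released at rest in the open slot: underside within 3 mm of its floor, centred to 4 mm, upright and aligned to 0.05 rad; lever at rest within 0.13 rad of half open (0.785); combed cassettes upright (0.12 rad), moved under 12 mm; bottle upright (0.1 rad), moved under 30 mm (z of gel_ready in the frame of slot_open below 0.007 m and horizontal distance between gel_ready and slot_open below 0.004 m and angle between gel_ready's own z axis and vertical below 0.05 rad and angle between the x axis of gel_ready and the x axis of slot_open, either way round below 0.05 rad and linear speed of gel_ready below 0.02 m/s and value of joint coolant_valve between 0.655 and 0.915 rad and velocity of joint coolant_valve between -0.05 and 0.05 rad/s and distance of each of gel_setting1, gel_setting2 from where it was at the start of the episode below 0.012 m and angle between each of gel_setting1, gel_setting2's own z axis and vertical below 0.12 rad and distance of bottle from where it was at the start of the episode below 0.03 m and angle between bottle's own z axis and vertical below 0.1 rad); the robot touches nothing.
It fails at once if the cassette is dropped into the slot: over the open slot with its underside below the mouth, it moves faster than 0.45 m/s (horizontal distance between gel_ready and slot_open below 0.03 m and z of gel_ready in the frame of slot_open below 0.07 m and linear speed of gel_ready above 0.45 m/s).
It fails at once if a combed cassette is moved by more than 30 mm or tipped over 0.3 rad (distance of any of gel_setting1, gel_setting2 from where it was at the start of the episode above 0.03 m or angle between any of gel_setting1, gel_setting2's own z axis and vertical above 0.3 rad).
It fails at once if the bottle is knocked over (angle between bottle's own z axis and vertical above 0.5 rad).
It also fails if it takes over 58 s, if anything falls off the work surface, if the arm or the gripper's body presses on something with over 40 N, if the wrist force passes 120 N, or if a joint passes its speed limit or range.

## Robot

A 6-joint arm with a two-finger parallel gripper is mounted at the origin on the work surface. World frame = base frame: x ahead of the robot, y to its left, z up, the work surface at z = 0. Lengths are in mm, angles in rad, forces in N, time in s.
With the tool pointing down it reaches from about 400 to 825 mm from the base axis. Payload 7 kg.
Tool frame: the origin (TCP) lies at the very end of the fingers, on their centre line; the grasp point (between the pads) lies 19 mm behind it; z points along the fingers, y is the line along which they close (so a half turn about z gives the same grasp; the last joint's range is limited). The gripper opens to 88 mm and grips with 3 to 60 N. Pads are 19 mm wide; open, the fingers measure 130 mm over their backs; the gripper's body (78 mm by 193 mm) begins 47 mm behind the grasp point.
Start: joints at [1.536, 0.359, 0.012, 0, -1.224, -0.288], TCP at [214.134, 640.111, 226.561] pointing down, gripper open.
Joint ranges: [-3.07, 3.07], [-1.43, 2.12], [-1.02, 1.25], [-3.03, 1.67], [-3.05, -0], [-3.03, 3.03]. Speed limits (rad/s): [2.39, 2.39, 3.01, 3.14, 3.14, 3.14].

## Interface

Orientations are given as a rotation vector (axis times angle).
In Python, from plant import ctrl gives the robot as it stands.
- The arm moves only by the tool jog_arm, never from a script. Its argument "motion" is a list of rows, each a list of 5 numbers: the shift along the tool's x, y, z scaled (see below), then the turn about the tool's z scaled (see below), then the opening, from 0 (shut) to 1 (fully open). A call has 1 to 5 rows; each row shifts and turns the commanded pose from where the row before left it, along the tool's axes as they then stand; what a row does not reach is not made up. The controller multiplies each number of a shift by 600 mm and each number of a turn by 8 degrees. A row lasts 1/10 s, in which the tool goes at most 50 mm and 8.59 degrees, less where a joint would pass 70% of its speed; a pose out of reach is approached as far as the arm can. A call with a number of a shift or a turn outside -1 to 1 is refused whole. A call with a gripper value outside its range is refused whole. The fingers move at their own pace and stop on an object; "grip_force" is the grip in N (left out, the last holds). Time passes only in rows, so rows that do not move let the fingers close. It gives the time, the measured TCP pose, the force, the opening and the grip force at its end, in the units of the state.
- ctrl.read_state(): the state, without advancing time (a new reading comes with each control period).
- ctrl.capture(name): name is "side" or "top" or "wrist"; returns a dict with "img" (420x560x3 uint8, red, green, blue), "fx", "fy", "cx", "cy" (pixels), "k1" (the pictures are not rectified: a ray, as slopes to the right and down, at radius r is drawn at 1 + k1 r^2 times it, then the intrinsics apply), "world_from_camera" (4x4, takes a point from camera to world coordinates). Camera axes: x right, y up, looking along -z (the intrinsics and any distortion apply to the point x, -y, -z); pixel columns grow to the right and rows downward; lengths in mm; the calibration is good to about 2 mm. A picture is of the moment at which its call begins. There is no depth.
- ctrl.sign_off(): hands the job in; it is judged then, once.
Trained networks look in the newest picture that a camera, given by its name, has taken for a name from the list of things; names that differ only in an ending like _2 or _b are one class to them, and where a whole thing is asked for, a point or a joint stands for the part that bears it (a point fixed in the world has none). Each returns a list of dicts, best first, with "confidence" (0 to 1); they miss things now and then, are a little off and sometimes report something else, mostly with a low value. They report only what shows in the picture. A call takes as long as a camera call. They do not tell look-alikes from the thing itself.
- ctrl.cut_out(camera, name): "pixels" (420x560 bool, what is visible of it) and "box" ([left, top, right, bottom] in pixels, round what is visible of it).
The state is a dict: "clock": time; "q": joint angles; "joint_vel": joint speeds; "joint_torque": joint torques, N m; "position": TCP position; "tcp_rot": TCP orientation; "force": force on the tool from outside, world axes, zero at the start; "wrist_torque": the same for the moment, N m; "opening": finger opening in mm; "gripper_force": force on a finger pad.
Only numpy, scipy, OpenCV 4.12 (cv2) and the standard library are available. Lean on these libraries where they do the work, as an engineer would, in place of code of your own. Each camera call takes 0.05 s, during which the arm holds its last target. There are 200 camera calls.

## Working session

There is one attempt and no reset: what is moved stays moved. The work goes in short steps, Python scripts to look and compute and a tool call to move; the robot and the scene stay as the last step left them, time stands still between calls to the robot, and variables do not carry over. Pictures are saved under pics/ and viewed, at most 10 in all, crops included, and the job is handed in when it is done.

Besides the shell and the picture viewer there is one more tool, called after ">>>" as a command line: name --pt "numbers of a row" for each row, then --argument value for the rest. jog_arm: Moves the arm, as the interface text tells. Shifts and turns lie within -1 to 1; 1 stands for 600 mm of shift or 8 degrees of turn. Its arguments: {"type":"object","properties":{"motion":{"type":"array"},"grip_force":{"type":"number"}},"required":["motion"]}

```bash
ls; mkdir -p pics
python3 - <<'E'
from plant import ctrl
import cv2,pickle
s=ctrl.read_state();print(s)
d={}
for n in("side","top","wrist"):
    c=ctrl.capture(n);d[n]=c
    cv2.imwrite(f"pics/{n}0.png",c["img"][:,:,::-1])
    print(n,c["fx"],c["cx"],c["cy"],c["k1"],c["world_from_camera"])
    for o in("gel_ready","gel_setting1","stand","tank","slot_open","slot_dam","coolant_valve","bottle","lid"):
        try:print(o,[(round(r["confidence"],2),r["box"]) for r in ctrl.cut_out(n,o)])
        except Exception as e:print(o,e)
pickle.dump(d,open("c0.pkl","wb"))
E
```

```text
pics
{'clock': 0.0, 'q': array([ 1.53607972e+00,  3.59387253e-01,  1.10518044e-02, -3.71864729e-04,
       -1.22405995e+00, -2.88086856e-01]), 'joint_vel': array([-1.09268964e-03,  5.99422897e-04,  4.24989800e-05,  1.95773516e-03,
        1.18113369e-03,  1.50740847e-03]), 'joint_torque': array([-9.36232118e-05, -5.82706690e+01,  2.93049252e+01,  6.99691057e+00,
        7.10588458e-03, -1.45639988e-04]), 'position': array([213.99940279, 639.6690829 , 225.61544502]), 'tcp_rot': array([ 3.09912014e+00, -5.04794081e-01, -2.27323247e-04]), 'force': array([0.18347805, 0.32429774, 0.10901459]), 'wrist_torque': array([ 0.0166374 , -0.00040264, -0.01298408]), 'gripper_force': 0.0, 'opening': 88.0272909864359}
side 456.18396380299237 277.23483077280423 211.11216815238018 -0.13951419970028545 [[ 9.55162228e-01  2.04442897e-01 -2.14168674e-01  3.22356658e+02]
 [-2.95315879e-01  6.05788797e-01 -7.38788512e-01 -1.02200804e+03]
 [-2.12990803e-02  7.68910291e-01  6.39001811e-01  1.02829627e+03]
 [ 0.00000000e+00  0.00000000e+00  0.00000000e+00  1.00000000e+00]]
gel_ready [(0.8, [320.4, 325.5, 330.0
[... 1297 characters left out ...]
, 244.3, 245.2])]
slot_dam [(0.77, [204.5, 213.4, 247.8, 224.0]), (0.6, [202.5, 203.1, 313.4, 254.4])]
coolant_valve []
bottle [(0.65, [318.6, 160.7, 346.3, 187.4])]
lid [(0.77, [93.2, 220.4, 154.5, 268.7]), (0.23, [208.5, 233.5, 247.2, 245.2])]
wrist 300.2737984030329 277.8020077566052 206.66653350450642 -0.0439330422571311 [[-3.17248366e-01  9.16852333e-01  2.42353613e-01  2.79717629e+02]
 [-9.48342468e-01 -3.06661889e-01 -8.12714541e-02  6.18358952e+02]
 [-1.93305720e-04 -2.55617459e-01  9.66777988e-01  3.84881159e+02]
 [ 0.00000000e+00  0.00000000e+00  0.00000000e+00  1.00000000e+00]]
gel_ready []
gel_setting1 []
stand []
tank []
slot_open []
slot_dam []
coolant_valve []
bottle []
lid []
```

Run:
```python
import cv2,numpy as np
t=cv2.imread("pics/top0.png");s=cv2.imread("pics/side0.png")
a=cv2.resize(t[195:270,190:480],(800,207),interpolation=cv2.INTER_CUBIC)
b=cv2.resize(s[160:345,190:350],None,fx=2.1,fy=2.1,interpolation=cv2.INTER_CUBIC)
b2=cv2.resize(t[195:265,355:420],None,fx=5.5,fy=5.5,interpolation=cv2.INTER_CUBIC)
o=np.zeros((600,800,3),np.uint8);o[:207]=a;o[208:208+b.shape[0],:b.shape[1]]=b;o[208:208+b2.shape[0],400:400+b2.shape[1]]=b2
cv2.imwrite("pics/m1.png",o)
```

```text
(no output)
```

View pics/m1.png

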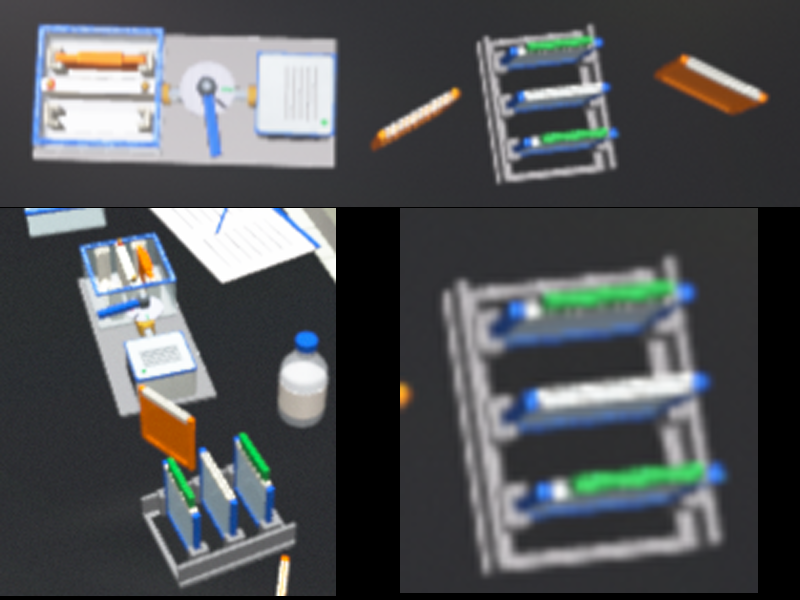

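```bash
cat > h.py <<'E'
import numpy as np,cv2
from scipy.spatial.transform import Rotation as R
def ray(c,uv):
    K=np.array([[c["fx"],0,c["cx"]],[0,c["fy"],c["cy"]],[0,0,1.]])
    p=cv2.undistortPoints(np.array(uv,float).reshape(-1,1,2),K,np.array([c["k1"],0,0,0.])).reshape(-1,2)
    T=c["world_from_camera"]
    return T[:3,3],np.c_[p[:,0],-p[:,1],-np.ones(len(p))]@T[:3,:3].T
def at(c,uv,z):
    o,d=ray(c,uv);return o+d*((z-o[2])/d[:,2])[:,None]
def px(c,P):
    T=c["world_from_camera"];q=(np.array(P,float).reshape(-1,3)-T[:3,3])@T[:3,:3]
    x=q[:,:2]/-q[:,2:];x[:,1]*=-1;r=(x**2).sum(1)
    x=x*(1+c["k1"]*r)[:,None]
    return np.c_[x[:,0]*c["fx"]+c["cx"],x[:,1]*c["fy"]+c["cy"]]
def togo(s,target,axis_y=None):
    """target TCP xyz -> tool-frame shift (units) and turn so the tool y lies along axis_y (deg world, mod 180)"""
    r=R.from_rotvec(s["tcp_rot"]).as_matrix();d=r.T@(np.array(target)-s["position"])
    o=[d/600]
    if axis_y is not None:
        y=r[:,1];a=np.degrees(np.arctan2(y[1],y[0]));da=(axis_y-a+90)%180-90
        o+=[-da*np.sign(-r[2,2])/8,da]
    return o
E
python3 - <<'E'
from h import *;import pickle
d=pickle.load(open("c0.pkl","rb"));t=d["top"]
k=290/800
f=lambda x,y:(190+x*k,195+y*k)
def pr(n,l,z):print(n,at(t,[f(*p) for p in l],z).round(0)[:,:2].tolist())
pr("rim",[(40,27),(162,30),(158,146),(36,143)],84)
pr("valve",[(206,86)],100);pr("levertip",[(215,155)],94)
pr("gel ends",[(520,101),(606,88)],112)
pr("combs",[(525,48),(592,42)],132);pr("combs",[(543,140),(607,133)],132)
pr("module",[(258,55),(333,55),(330,135),(258,134)],70)
pr("orange",[(375,142),(460,93),(683,60),(766,98)],100)
c=t;r=R.from_rotvec([3.099,-.5048,-.0002]).as_matrix();print(r.round(3))
b=d["side"];print(at(b,[(334,260)],0))
E
```

```text
rim [[655.0, 299.0], [652.0, 163.0], [522.0, 166.0], [526.0, 300.0]]
valve [[586.0, 113.0]]
levertip [[511.0, 104.0]]
gel ends [[567.0, -226.0], [581.0, -319.0]]
combs [[621.0, -229.0], [628.0, -301.0]]
combs [[522.0, -244.0], [530.0, -312.0]]
module [[626.0, 56.0], [626.0, -27.0], [536.0, -23.0], [537.0, 57.0]]
orange [[524.0, -70.0], [578.0, -163.0], [614.0, -408.0], [572.0, -495.0]]
[[ 0.948 -0.317 -0.   ]
 [-0.317 -0.948 -0.002]
 [ 0.     0.002 -1.   ]]
[[ 764.52572606 -118.12766643    0.        ]]
```

From the top image: the white-topped cassette without a comb is in the middle channel at (392,231). The look-alikes are orange cassettes at (340,237) and (448,222), and combed cassettes at (391,213) and (393,247). The open slot is on the tank's -x side. I'll head for the tank and valve first to look closer.

>>> jog_arm --pt "0.062 0.043 0 0 0.5" --pt "0.062 0.043 0 0 0.5" --pt "0.062 0.043 0 0 0.5" --pt "0.062 0.043 0 0 0.5" --pt "0.062 0.043 0 0 0.5"

```text
clock: 2.0
position: [350.4, 457.3, 226.8]
tcp_rot: [-3.1, 0.504, -0.0]
force: [0.7, -0.1, 0.4]
opening: 53.0
gripper_force: 0.0
```

>>> jog_arm --pt "0.062 0.043 0 0 0.5" --pt "0.062 0.043 0 0 0.5" --pt "0.062 0.043 0 0 0.5" --pt "0.062 0.043 0 0 0.5" --pt "0.062 0.043 0 0 0.5"

```text
clock: 2.5
position: [485.9, 275.9, 227.0]
tcp_rot: [-3.1, 0.504, -0.001]
force: [0.4, 0.5, 0.4]
opening: 43.5
gripper_force: 0.0
```

>>> jog_arm --pt "0.062 0.043 0 0 0.5" --pt "0.062 0.043 0 0 0.5" --pt "0.062 0.043 0 0 0.5" --pt "0 0 0 0 0.5" --pt "0 0 0 0 0.5"

```text
clock: 3.0
position: [566.8, 167.5, 226.3]
tcp_rot: [3.1, -0.509, -0.001]
force: [-0.3, 0.5, -0.5]
opening: 43.8
gripper_force: 0.0
```

Run:
```python
from plant import ctrl
import cv2,pickle
c=ctrl.capture("wrist");pickle.dump(c,open("w1.pkl","wb"));cv2.imwrite("pics/w1.png",c["img"][:,:,::-1])
s=ctrl.read_state();print(s["position"],s["tcp_rot"],s["q"],s["opening"])
```

```text
[566.34609836 168.34895026 226.42585051] [ 3.10046206e+00 -5.06645390e-01 -3.76708854e-04] [ 6.19439620e-01  2.21582953e-01 -1.79960511e-01 -1.77384163e-04
 -1.16942869e+00  6.27469992e-01] 44.18328420431035
```

View pics/w1.png

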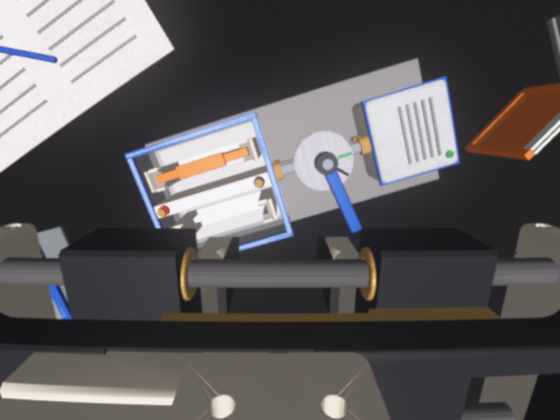

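The wrist view shows the tank (rim corners about (128,155), (255,115), (291,235)), with terminals at (163,212) and (259,183). The valve hub is at (326,162) and the lever end at about (356,230). The open white slot is on the near side, and the dam is orange.

Run:
```python
from h import *;import pickle
from plant import ctrl
c=pickle.load(open("w1.pkl","rb"))
im=cv2.cvtColor(c["img"],cv2.COLOR_RGB2HSV)
p=at(c,[(163,212),(259,183)],94)[:,:2];print("term",p,np.linalg.norm(p[0]-p[1]))
v=p[0]-p[1];yaw=np.arctan2(-v[0],v[1]);m=p.mean(0);print("tank",m,"yaw",np.degrees(yaw))
print("hub",at(c,[(326,162)],104)[:,:2],"exp",m-120*v/np.linalg.norm(v))
r=at(c,[(128,155),(255,115),(291,235)],84);print(r,np.linalg.norm(r[0]-r[1]),np.linalg.norm(r[1]-r[2]))
# blue lever pixels
mk=np.zeros(im.shape[:2],np.uint8);mk[165:235,320:365]=1
b=(im[...,0]>100)&(im[...,0]<125)&(im[...,1]>150)&(mk>0)
ys,xs=np.nonzero(b);pts=at(c,np.c_[xs,ys],100)[:,:2]
l=cv2.fitLine(pts.astype(np.float32),cv2.DIST_HUBER,0,.01,.01).ravel();dr=l[:2]*(-1 if l[0]>0 else 1)
print("lever",len(xs),l,"angle",np.arctan2(-dr[1],-dr[0])-yaw, (pts-m)@dr)if 0 else print("lever",len(xs),l[2:],"ang",np.arctan2(-dr[1],-dr[0])-yaw,"far end",pts[np.argmin(pts[:,0])])
big=cv2.resize(c["img"][100:255,110:370,::-1],(780,465),interpolation=cv2.INTER_CUBIC);cv2.imwrite("pics/w1b.png",big)
```

```text
term [[591.34766951 282.04215248]
 [588.12573461 179.93008542]] 102.16288515941767
tank [589.73670206 230.98611895] yaw -1.807250122954841
hub [[588.41259519 112.96109017]] exp [585.95223387 111.04580963]
[[655.74562765 296.12279954  84.        ]
 [650.40719568 162.59213127  84.        ]
 [522.96855843 167.65138148  84.        ]] 133.63733843707482 127.53902257036654
lever 690 [543.5636  106.83538] ang 0.16802260275843725 far end [511.47791422 105.42236552]
```

View pics/w1b.png

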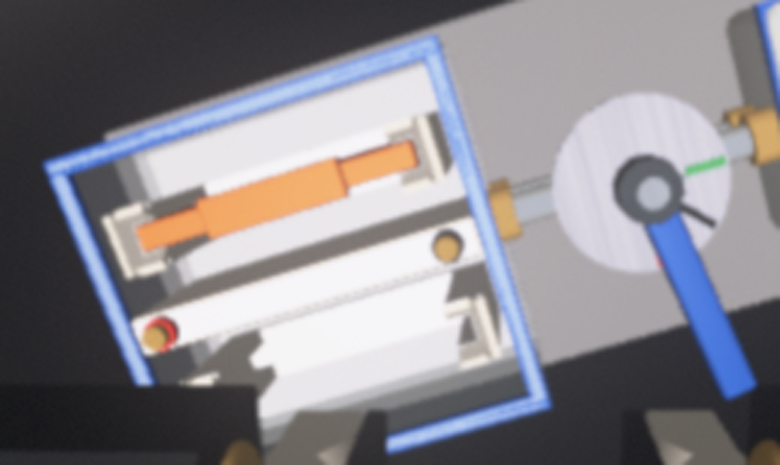

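>>> jog_arm --pt "0 0 0 -0.8225 0.42" --pt "0 0 0 -0.8225 0.42" --pt "0 0 0 -0.8225 0.42" --pt "0 0 0 -0.8225 0.42" --pt "-0.0327 0.0484 0 0 0.42"

```text
clock: 3.55
position: [551.4, 140.4, 226.2]
tcp_rot: [-3.133, -0.227, -0.001]
force: [0.3, -0.3, -0.1]
opening: 37.0
gripper_force: 0.0
```

>>> jog_arm --pt "-0.0327 0.0484 0 0 0.42" --pt "0 0 0.06 0 0.42" --pt "0 0 0.06 0 0.42" --pt "0 0 0 0 0.42" --pt "0 0 0 0 0.42"

```text
clock: 4.05
position: [535.3, 106.6, 155.3]
tcp_rot: [3.133, 0.218, -0.001]
force: [0.3, 0.6, 0.3]
opening: 36.8
gripper_force: 0.0
```

Run:
```python
from h import *
from plant import ctrl
s=ctrl.read_state();print(s["position"],s["q"],s["opening"],togo(s,[535.2,105.4,78],97.8))
c=ctrl.capture("wrist");t=ctrl.capture("side")
a=c["img"];b=cv2.resize(t["img"][170:260,210:330],(560,420),interpolation=cv2.INTER_CUBIC)
o=np.hstack([cv2.resize(a,(400,300)),cv2.resize(b,(400,300))]);cv2.imwrite("pics/v2.png",o[...,::-1])
```

```text
[535.34697343 106.61473472 155.25243646] [ 5.56060582e-01  2.06899970e-01 -3.73945133e-01  7.20058819e-04
 -9.90643634e-01  1.15296771e+00] 36.80687974375179 [array([-0.00047232,  0.00186427,  0.12875585]), np.float64(0.01784304922760782), np.float64(-0.14274439382086257)]
```

View pics/v2.png

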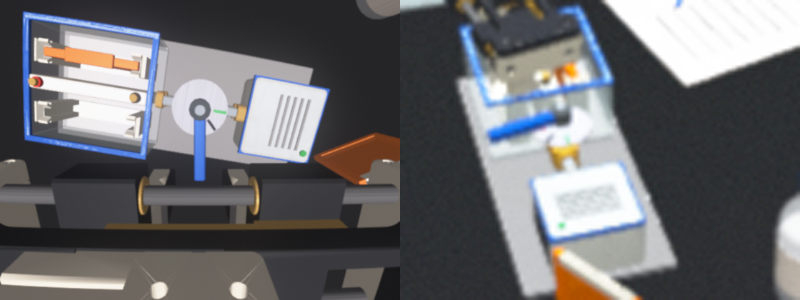

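The lever (tip at about (200,178) in the left panel) is centred and in line between the fingers. Next I descend and grip.

>>> jog_arm --pt "0 0.002 0.045 0 0.42" --pt "0 0 0.045 0 0.42" --pt "0 0 0.0375 0 0.42" --pt "0 0 0 0 0.42" --pt "0 0 0 0 0.0" --grip_force 15

```text
clock: 4.65
position: [536.6, 105.2, 79.6]
tcp_rot: [-3.134, -0.216, -0.002]
force: [-0.4, -0.3, 0.8]
opening: 33.3
gripper_force: 0.0
```

>>> jog_arm --pt "0 0 0 0 0" --pt "0 0 0 0 0" --pt "0 0 0 0 0" --pt "0 0 0 0 0"

```text
clock: 5.05
position: [536.2, 105.0, 79.2]
tcp_rot: [-3.133, -0.215, -0.003]
force: [-1.5, 1.7, 6.4]
opening: 11.7
gripper_force: 15.0
```

>>> jog_arm --pt "0.0005 0.0089 0 -0.7375 0" --pt "0.0005 0.0089 0 -0.7375 0" --pt "0.0005 0.0089 0 -0.7375 0"

```text
clock: 5.35
position: [540.9, 90.1, 79.2]
tcp_rot: [-3.061, -0.701, -0.003]
force: [-3.3, 5.3, 7.4]
opening: 11.7
gripper_force: 15.0
```

>>> jog_arm --pt "0.0005 0.0089 0 -0.7375 0" --pt "0.0005 0.0089 0 -0.7375 0" --pt "0.0005 0.0089 0 -0.7375 0" --pt "0 0 0 0 0" --pt "0 0 0 0 0"

```text
clock: 5.85
position: [550.4, 76.8, 79.2]
tcp_rot: [-2.92, -1.159, -0.004]
force: [-2.1, 3.6, 5.2]
opening: 11.8
gripper_force: 15.2
```

Run:
```python
from h import *
from plant import ctrl
s=ctrl.read_state();m=R.from_rotvec(s["tcp_rot"]).as_matrix();p=s["position"]
print(p,s["force"],s["opening"],np.degrees(np.arctan2(m[1,1],m[0,1])))
d=np.array([586.8,112.5])-p[:2];print(np.linalg.norm(d),np.arctan2(d[1],d[0])+.0315)
c=ctrl.capture("wrist");cv2.imwrite("pics/w3.png",c["img"][...,::-1])
import pickle;pickle.dump(c,open("w3.pkl","wb"))
```

```text
[550.35470033  76.82273808  79.18517245] [-2.14135647  3.62298039  5.23887262] 11.78630992816367 -46.71633364898766
51.001243969696034 0.8062495022361428
```

View pics/w3.png

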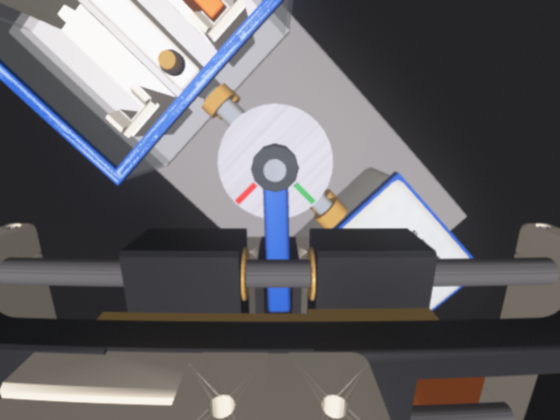

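The lever now lies midway between the red tick (245,193) and the green tick (304,193), so it is half open. I release it, lift, turn, and go to the stand.

>>> jog_arm --pt "0 0 0 0 0.42" --pt "0 0 0 0 0.42" --pt "0 0 0 0 0.42" --pt "0 0 -0.06 0 0.42" --pt "0 0 -0.07 0 0.42"

```text
clock: 6.4
position: [547.9, 75.3, 155.1]
tcp_rot: [2.921, 1.157, -0.008]
force: [1.3, 0.9, 0.3]
opening: 36.5
gripper_force: 0.0
```

>>> jog_arm --pt "0 0 -0.07 1 0.42" --pt "0 0 -0.06 1 0.42" --pt "0 0 0 1 0.42" --pt "0 0 0 1 0.42" --pt "0 0 0 1 0.42"

```text
clock: 6.9
position: [549.1, 76.0, 234.2]
tcp_rot: [-3.14, -0.079, -0.0]
force: [0.1, -0.2, -1.0]
opening: 36.9
gripper_force: 0.0
```

>>> jog_arm --pt "0 0 0 1 0.42" --pt "0 0 0 1 0.42" --pt "0 0 0 1 0.42" --pt "0 0 0 1 0.42" --pt "0 0 0 1 0.42"

```text
clock: 7.4
position: [549.1, 75.9, 233.8]
tcp_rot: [2.978, -1.0, -0.001]
force: [0.0, 0.3, 0.5]
opening: 36.6
gripper_force: 0.0
```

>>> jog_arm --pt "0 0 0 1 0.42" --pt "0 0 0 1 0.42" --pt "0 0 0 1 0.42" --pt "0 0 0 1 0.42" --pt "0 0 0 1 0.42"

```text
clock: 7.9
position: [549.1, 75.9, 233.8]
tcp_rot: [2.456, -1.958, -0.0]
force: [-1.0, -0.2, -0.1]
opening: 36.6
gripper_force: 0.0
```

>>> jog_arm --pt "0.08 0.007 0 0.5 0.42" --pt "0.08 0.007 0 0 0.42" --pt "0.08 0.007 0 0 0.42" --pt "0.08 0.007 0 0 0.42" --pt "0.08 0.007 0 0 0.42"

```text
clock: 8.4
position: [570.1, -165.7, 234.0]
tcp_rot: [2.393, -2.035, -0.0]
force: [1.0, 0.6, 0.2]
opening: 36.9
gripper_force: 0.0
```

>>> jog_arm --pt "0 0 0 0 0.42" --pt "0 0 0 0 0.42"

```text
clock: 8.6
position: [569.9, -165.1, 233.4]
tcp_rot: [2.389, -2.039, -0.001]
force: [0.1, 0.5, 0.0]
opening: 37.0
gripper_force: 0.0
```

Run:
```python
from h import *
from plant import ctrl
s=ctrl.read_state();m=R.from_rotvec(s["tcp_rot"]).as_matrix();p=s["position"]
print(p,s["q"],s["force"],s["opening"],np.degrees(np.arctan2(m[1,1],m[0,1])))
c=ctrl.capture("wrist");cv2.imwrite("pics/w4.png",c["img"][...,::-1])
for o in("gel_ready","gel_setting1"):print(o,[(round(r["confidence"],2),r["box"]) for r in ctrl.cut_out("wrist",o)])
import pickle;pickle.dump(c,open("w4.pkl","wb"))
```

```text
[ 569.88527607 -165.13979067  233.41596888] [ 4.70108053e-02  2.21737776e-01 -1.63433581e-01 -1.76187303e-04
 -1.18677045e+00  1.11008787e-01] [0.06858949 0.45633365 0.03834655] 36.970867158556956 -170.94992245212276
gel_ready [(0.89, [282.5, 20.6, 297.3, 142.3]), (0.85, [266.6, 182.9, 301.0, 261.9])]
gel_setting1 [(0.94, [319.6, 22.0, 362.0, 144.6]), (0.83, [222.9, 13.6, 252.1, 138.3])]
```

View pics/w4.png

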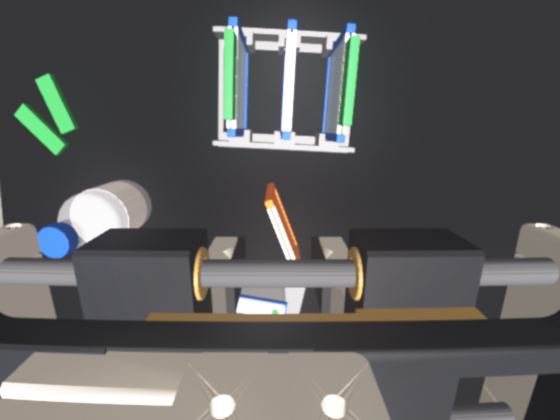

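Blue/white cassette without a comb stands in the middle channel, its top edge from (292,22) to (287,138). Combed ones are either side at (230,75) and (350,80), and the orange decoy at (282,220). I'll check a crop and measure.

Run:
```python
from h import *;import pickle
from plant import ctrl
c=pickle.load(open("w4.pkl","rb"));im=c["img"].astype(int)
reg=np.zeros(im.shape[:2],bool);reg[15:145,276:304]=1
hsv=cv2.cvtColor(c["img"],cv2.COLOR_RGB2HSV)
w=reg&(im.min(2)>185);b=reg&(hsv[...,0]>105)&(hsv[...,0]<125)&(hsv[...,1]>170)&(hsv[...,2]>120)
for n,m in(("white",w),("blue",b)):
    ys,xs=np.nonzero(m);print(n,len(xs),xs.min(),xs.max(),ys.min(),ys.max())
rows=[(np.nonzero(w[y])[0].mean(),y,w[y].sum()) for y in range(36,128)]
print(rows[0],rows[45],rows[-1])
P=at(c,[r[:2] for r in rows],112)[:,:2]
l=cv2.fitLine(P.astype(np.float32),cv2.DIST_HUBER,0,.01,.01).ravel();print(l,"yaw",np.degrees(np.arctan2(l[0],-l[1]) if l[1]<0 else np.arctan2(-l[0],l[1])))
ys,xs=np.nonzero(w|b);e=at(c,[(292,ys.min()),(287,ys.max()+1)],112)[:,:2];print(e,np.linalg.norm(e[0]-e[1]),e.mean(0))
cv2.imwrite("pics/w4c.png",cv2.resize(c["img"][5:155,205:375,::-1],None,fx=3.5,fy=3.5,interpolation=cv2.INTER_CUBIC))
```

```text
white 1617 276 303 29 144Traceback (most recent call last):
  File "<stdin>", line 8, in <module>
    return umr_minimum(a, axis, None, out, keepdims, initial, where)
ValueError: zero-size array to reduction operation minimum which has no identity
```

Run:
```python
from h import *;import pickle
c=pickle.load(open("w4.pkl","rb"));im=c["img"].astype(int)
cv2.imwrite("pics/w4c.png",cv2.resize(c["img"][5:155,205:375,::-1],None,fx=3.5,fy=3.5,interpolation=cv2.INTER_CUBIC))
reg=np.zeros(im.shape[:2],bool);reg[15:150,276:304]=1
w=reg&(im.min(2)>185);b=reg&(im[...,2]>im[...,0]+60)
ys,xs=np.nonzero(b);print("blue",len(xs),xs.min(),xs.max(),ys.min(),ys.max())
rows=[(np.nonzero(w[y])[0].mean(),y,w[y].sum()) for y in range(40,125)]
print(rows[0],rows[45],rows[-1])
P=at(c,[r[:2] for r in rows],112)[:,:2]
l=cv2.fitLine(P.astype(np.float32),cv2.DIST_HUBER,0,.01,.01).ravel();s=np.sign(l[1]);print(l,"yaw",np.degrees(np.arctan2(-l[0]*s,l[1]*s)))
e=at(c,[(292,ys.min()),(287,ys.max()+1)],112)[:,:2];print(e,np.linalg.norm(e[0]-e[1]),e.mean(0))
```

```text
blue 256 280 297 19 139
(np.float64(289.7142857142857), 40, np.int64(21)) (np.float64(288.5), 85, np.int64(10)) (np.float64(286.5), 124, np.int64(10))
[ 1.09253585e-01 -9.94013906e-01  5.77772644e+02 -2.71671051e+02] yaw 6.2722898
[[ 583.30823654 -322.6429955 ]
 [ 571.05311786 -223.21027317]] 100.18509971445151 [ 577.1806772  -272.92663433]
```

View pics/w4c.png

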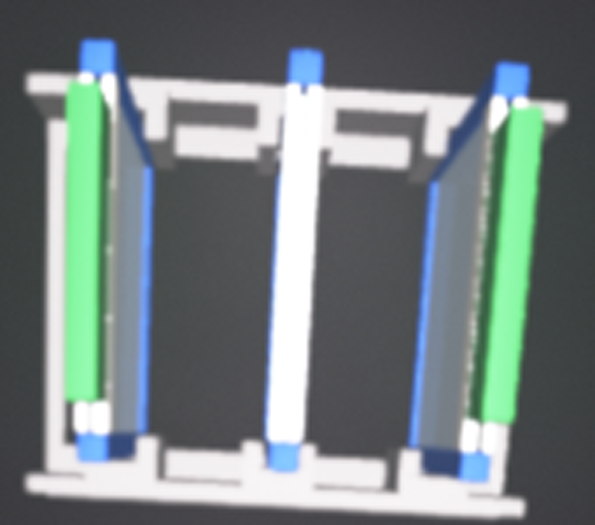

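>>> jog_arm --pt "0 0 0 0.32 0.27" --pt "0.06 0.0028 0 0 0.27" --pt "0.06 0.0028 0 0 0.27" --pt "0.06 0.0028 0 0 0.27" --pt "0 0 0 0 0.27" --grip_force 25

```text
clock: 9.25
position: [578.2, -273.3, 233.7]
tcp_rot: [2.346, -2.089, -0.0]
force: [0.1, 0.9, 0.1]
opening: 23.9
gripper_force: 0.0
```

>>> jog_arm --pt "0 0 0.06 0 0.27" --pt "0 0 0.06 0 0.27" --pt "0 0 0 0 0.27" --pt "0 0 0 0 0.27"

```text
clock: 9.65
position: [578.3, -270.7, 162.7]
tcp_rot: [2.348, -2.085, -0.001]
force: [0.2, -0.2, 0.8]
opening: 23.6
gripper_force: 0.0
```

Run:
```python
from h import *
from plant import ctrl
s=ctrl.read_state();print(s["position"],s["opening"],togo(s,[577.2,-272.9,86],6.5))
c=ctrl.capture("wrist");t=ctrl.capture("side");w=ctrl.capture("top")
o=np.hstack([cv2.resize(c["img"],(400,300)),cv2.resize(t["img"][255:345,240:360],(400,300),interpolation=cv2.INTER_CUBIC)]);cv2.imwrite("pics/v5.png",o[...,::-1])
```

```text
[ 578.32518127 -270.65704504  162.65778182] 23.61888098014292 [array([0.00344111, 0.00217835, 0.12776651]), np.float64(0.03552925173034538), np.float64(-0.28423401384276303)]
```

View pics/v5.png

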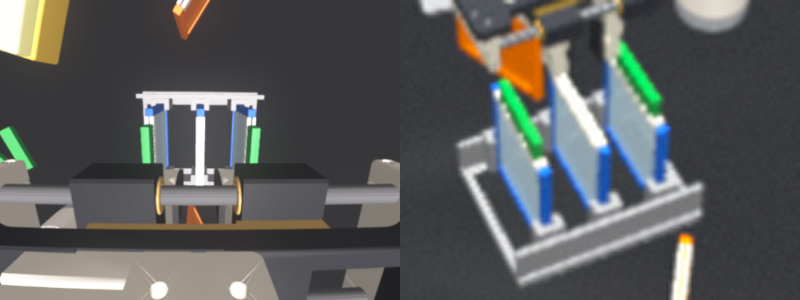

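The white-topped cassette (200,140) lies midway between the fingers (172 and 229) and is aligned. I descend and grip.

>>> jog_arm --pt "0.003 0.002 0.045 0 0.27" --pt "0 0 0.045 0 0.27" --pt "0 0 0.037 0 0.27" --pt "0 0 0 0 0.27" --pt "0 0 0 0 0.27"

```text
clock: 10.3
position: [577.9, -273.8, 87.4]
tcp_rot: [-2.347, 2.088, -0.002]
force: [0.2, 1.3, 0.8]
opening: 23.6
gripper_force: 0.0
```

>>> jog_arm --pt "0 0 0 0 0" --pt "0 0 0 0 0" --pt "0 0 0 0 0" --pt "0 0 0 0 0" --pt "0 0 0 0 0"

```text
clock: 10.8
position: [577.6, -273.7, 87.3]
tcp_rot: [-2.347, 2.088, -0.003]
force: [-0.3, 0.9, 6.7]
opening: 8.0
gripper_force: 25.0
```

>>> jog_arm --pt "0 0 -0.02 0 0" --pt "0 0 -0.03 0 0" --pt "0 0 -0.03 0 0" --pt "0 0 -0.04 0 0" --pt "0 0 -0.05 0 0"

```text
clock: 11.3
position: [576.1, -273.3, 188.4]
tcp_rot: [2.346, -2.088, -0.003]
force: [0.6, -0.3, -1.7]
opening: 7.7
gripper_force: 25.0
```

>>> jog_arm --pt "0 0 -0.05 0 0" --pt "0 0 -0.04 0 0" --pt "0 0 0 0 0" --pt "0 0 0 0 0"

```text
clock: 11.7
position: [576.8, -273.4, 242.6]
tcp_rot: [-2.346, 2.088, -0.001]
force: [-0.2, 0.1, -2.1]
opening: 8.0
gripper_force: 25.0
```

Run:
```python
from h import *
from plant import ctrl
s=ctrl.read_state();m=R.from_rotvec(s["tcp_rot"]).as_matrix();print(s["position"],s["opening"],s["q"],s["force"],m.round(4),np.degrees(np.arctan2(m[1,1],m[0,1])))
yaw=np.radians(-1.8);slot=np.array([589.7,231])+32*np.array([-np.cos(yaw),-np.sin(yaw)]);print(slot,togo(s,[*slot,240],-1.8))
c=ctrl.capture("wrist");import pickle;pickle.dump(c,open("w6.pkl","wb"))
for n in("side","top"):
    ctrl.capture(n)
    for o in("gel_ready","gel_setting1"):print(n,o,[(round(r["confidence"],2),r["box"]) for r in ctrl.cut_out(n,o)])
```

```text
[ 576.8358478  -273.40048296  242.60619751] 7.96895151316338 [-1.37710460e-01  2.89041102e-01 -5.11985252e-02 -4.86493349e-04
 -1.22940015e+00  2.53988315e-01] [-0.22509187  0.10990487 -2.12196462] [[ 1.159e-01 -9.933e-01  1.200e-03]
 [-9.933e-01 -1.159e-01  3.000e-04]
 [-2.000e-04 -1.200e-03 -1.000e+00]] -173.34709214791968
[557.71579007 232.00514429] [array([-0.84036177, -0.06593152,  0.00455389]), np.float64(1.0566134815100412), np.float64(-8.45290785208033)]
side gel_ready [(0.83, [283.5, 247.3, 305.6, 286.1]), (0.79, [254.7, 249.9, 286.1, 282.2]), (0.51, [319.6, 323.9, 328.3, 383.6])]
side gel_setting1 [(0.94, [268.4, 280.2, 284.8, 322.9]), (0.6, [298.1, 266.3, 318.5, 308.3])]
top gel_ready [(0.58, [437.2, 215.5, 469.7, 234.4])]
top gel_setting1 [(0.5, [381.3, 213.2, 396.9, 218.2])]
```

>>> jog_arm --pt "-0.03 0.0 0 0.53 0" --pt "-0.06 0.002 0 0.53 0" --pt "-0.08 0.005 0 0 0" --pt "-0.08 0.005 0 0 0" --pt "-0.08 0.005 0 0 0"

```text
clock: 12.55
position: [567.3, -74.0, 241.7]
tcp_rot: [2.185, -2.257, -0.0]
force: [1.5, 0.5, -1.3]
opening: 8.1
gripper_force: 25.0
```

>>> jog_arm --pt "-0.08 0.005 0 0 0" --pt "-0.08 0.005 0 0 0" --pt "-0.08 0.005 0 0 0" --pt "-0.08 0.005 0 0 0" --pt "-0.08 0.005 0 0 0"

```text
clock: 13.05
position: [559.8, 166.7, 241.9]
tcp_rot: [2.186, -2.256, 0.0]
force: [1.2, 0.5, -1.6]
opening: 7.8
gripper_force: 25.0
```

>>> jog_arm --pt "-0.08 0.005 0 0 0" --pt "-0.08 0.005 0 0 0" --pt "-0.07 0.005 0 0 0" --pt "-0.04 0 0 0 0" --pt "0 0 0 0 0"

```text
clock: 13.55
position: [556.1, 329.9, 240.7]
tcp_rot: [2.188, -2.252, -0.0]
force: [1.5, -1.1, -1.9]
opening: 7.7
gripper_force: 25.0
```

>>> jog_arm --pt "0 0 0 0 0" --pt "0 0 0 0 0"

```text
clock: 13.75
position: [556.5, 326.0, 241.8]
tcp_rot: [2.185, -2.257, 0.0]
force: [0.1, 0.1, -1.3]
opening: 8.1
gripper_force: 25.0
```

Run:
```python
from h import *
from plant import ctrl
s=ctrl.read_state();m=R.from_rotvec(s["tcp_rot"]).as_matrix();print(s["position"],s["opening"],s["q"],s["force"],np.degrees(np.arctan2(m[1,1],m[0,1])))
c=ctrl.capture("wrist");import pickle;pickle.dump(c,open("w7.pkl","wb"))
cv2.imwrite("pics/w7.png",c["img"][...,::-1])
print("term pred",px(c,[[591.3,282,94],[588.1,179.9,94]]))
```

```text
[556.51563365 325.96388813 241.76432911] 8.125984673013948 [ 8.31856523e-01  3.01264659e-01 -3.62420837e-02  8.05157989e-05
 -1.23381631e+00 -8.64342697e-01] [ 0.11676064  0.14574259 -1.25828642] 178.14020211367
term pred [[242.42799488 153.82848764]
 [239.44253398  43.75747596]]
```

View pics/w7.png

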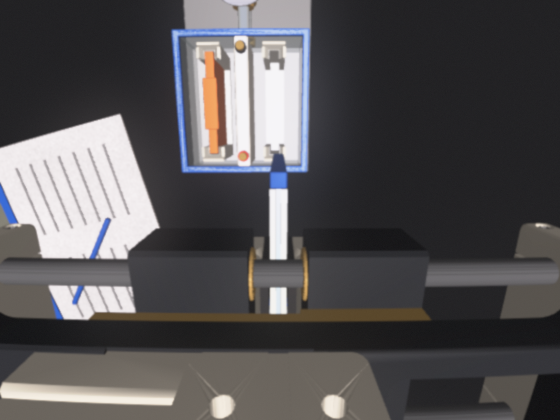

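The tank is at columns 178–308, with terminals at (240,45) and (243,156). The open slot's channels are at (275,50) and about (277,155). The cassette's top end is at about (279,172), hanging in line with the slot. I'll refine this numerically.

Run:
```python
from h import *;import pickle
c=pickle.load(open("w7.pkl","rb"));im=c["img"].astype(int)
def blob(x0,x1,y0,y1,f):
    ys,xs=np.nonzero(f(im[y0:y1,x0:x1]));return xs.mean()+x0,ys.mean()+y0,len(xs),xs.min()+x0,xs.max()+x0,ys.min()+y0,ys.max()+y0
br=lambda a:(a[...,0]>a[...,2]+40)
A=blob(231,252,146,166,br);B=blob(231,252,36,56,br);print(A,B)
p=at(c,[A[:2],B[:2]],94)[:,:2];print("term",p,np.linalg.norm(p[0]-p[1]));v=p[0]-p[1];yaw=np.arctan2(-v[0],v[1]);m=p.mean(0)
print("tank",m,np.degrees(yaw),"slot",m-32*np.array([np.cos(yaw),np.sin(yaw)]))
# rim: blue outer edges at z 84
bl=(im[...,2]>im[...,0]+50)&(im[...,2]>120)
for y in(60,100,140):
    xs=np.nonzero(bl[y,165:320])[0]+165;print(y,xs.min(),xs.max(),at(c,[(xs.min(),y),(xs.max()+1,y)],84)[:,:2].round(1).tolist())
for x in(200,240,290):
    ys=np.nonzero(bl[20:180,x])[0]+20;print(x,ys.min(),ys.max(),at(c,[(x,ys.min()),(x,ys.max()+1)],84)[:,:2].round(1).tolist())
for y in range(150,230,6):
    print(y,[(int(x),*im[y,x]) for x in range(264,296,4)] if y in(162,180,204) else "",np.nonzero(bl[y,262:298])[0][[0,-1]]+262 if bl[y,262:298].any() else "",np.nonzero(im[y,262:298].min(1)>170)[0][[0,-1]]+262 if (im[y,262:298].min(1)>170).any() else "")
ps=np.array([556.5,326,0]);x=np.array([-.0314,-.9995,0]);n=np.array([.9995,-.0314,0])
for z in(266.5,166.5):print("pred corners",z,px(c,[ps+50*x+n*4+[0,0,z],ps+50*x-n*4+[0,0,z],ps+20*x+[0,0,z]]).round(1).tolist())
```

```text
(np.float64(242.83333333333334), np.float64(155.69791666666666), 96, np.int64(238), np.int64(248), np.int64(151), np.int64(161)) (np.float64(239.05797101449275), np.float64(44.89855072463768), 69, np.int64(235), np.int64(243), np.int64(40), np.int64(49))
term [[591.00371591 283.88371225]
 [588.5173273  180.87448494]] 103.03923058283736
tank [589.7605216 232.3790986] -1.3827102702261458 slot [557.76983946 233.15127474]
60 173 308 [[655.2, 189.3], [522.3, 194.2]]
100 176 307 [[656.2, 226.8], [523.7, 231.5]]
140 179 307 [[657.4, 266.3], [524.1, 270.9]]
200 29 172 [[626.2, 162.7], [638.8, 301.3]]
240 28 172 [[587.8, 163.4], [596.3, 302.8]]
290 28 172 [[540.1, 165.1], [543.4, 304.5]]
150   [262 297]
156   [262 297]
162 [(264, np.int64(191), np.int64(189), np.int64(194)), (268, np.int64(192), np.int64(190), np.int64(195)), (272, np.int64(103), np.int64(107), np.int64(127)), (276, np.int64(61), np.int64(69), np.int64(100)), (280, np.int64(60), np.int64(69), np.int64(101)), (284, np.int64(98), np.int64(102), np.int64(123)), (288, np.int64(188), np.int64(188), np.int64(193)), (292, np.int64(1
[... 471 characters left out ...]
4(56), np.int64(62))] [270 287] 
186  [270 286] 
192   [269 287]
198   [270 287]
204 [(264, np.int64(52), np.int64(51), np.int64(56)), (268, np.int64(83), np.int64(82), np.int64(85)), (272, np.int64(245), np.int64(244), np.int64(245)), (276, np.int64(235), np.int64(236), np.int64(241)), (280, np.int64(232), np.int64(233), np.int64(238)), (284, np.int64(245), np.int64(244), np.int64(245)), (288, np.int64(80), np.int64(80), np.int64(84)), (292, np.int64(51), np.int64(51), np.int64(55))]  [270 286]
210   [270 286]
216   [270 286]
222   [270 286]
228   [270 286]
pred corners 266.5 [[270.2, 170.2], [288.1, 170.2], [279.1, 233.7]]
pred corners 166.5 [[273.3, 152.4], [283.7, 152.3], [278.5, 190.6]]
```

>>> jog_arm --pt "0.04 -0.002 0 -0.045 0" --pt "0.06 -0.0025 0 0 0" --pt "0.056 -0.0025 0 0 0" --pt "0 0 0.04 0 0" --pt "0 0 0.04 0 0"

```text
clock: 14.3
position: [558.8, 231.3, 194.9]
tcp_rot: [-2.187, 2.25, -0.0]
force: [0.7, 0.9, -1.4]
opening: 7.8
gripper_force: 25.0
```

>>> jog_arm --pt "0 0 0.02 0 0" --pt "0 0 0 0 0" --pt "0 0 0 0 0"

```text
clock: 14.6
position: [558.7, 233.2, 182.7]
tcp_rot: [-2.193, 2.249, -0.001]
force: [0.1, 0.1, -1.1]
opening: 7.3
gripper_force: 25.0
```

Run:
```python
from h import *
from plant import ctrl
s=ctrl.read_state();print(s["position"],s["force"],togo(s,[557.7,232.4,160],-1.5))
```

```text
[558.66155658 233.17480436 182.675733  ] [ 0.14761067  0.05476255 -1.13601621] [array([0.00133057, 0.00159973, 0.03779165]), np.float64(0.005140266558683493), np.float64(-0.04112213246946794)]
```

>>> jog_arm --pt "0.001 0.001 0.018 0 0" --pt "0 0 0.015 0 0" --pt "0 0 0.008 0 0" --pt "0 0 0.006 0 0" --pt "0 0 0 0 0"

```text
clock: 15.1
position: [557.3, 232.6, 153.0]
tcp_rot: [2.192, -2.249, -0.0]
force: [0.2, 0.5, -0.8]
opening: 8.1
gripper_force: 25.0
```

>>> jog_arm --pt "0 0 0.006 0 0" --pt "0 0 0.006 0 0" --pt "0 0 0.006 0 0" --pt "0 0 0 0 0"

```text
clock: 15.5
position: [557.2, 232.5, 142.2]
tcp_rot: [2.192, -2.249, -0.0]
force: [-1.1, -0.3, -2.1]
opening: 7.7
gripper_force: 25.0
```

>>> jog_arm --pt "0 0 0.012 0 0" --pt "0 0 0.012 0 0" --pt "0 0 0.012 0 0" --pt "0 0 0.012 0 0" --pt "0 0 0 0 0"

```text
clock: 16.0
position: [557.0, 232.3, 112.6]
tcp_rot: [2.192, -2.248, -0.0]
force: [0.1, 0.7, -1.4]
opening: 7.5
gripper_force: 25.0
```

>>> jog_arm --pt "0 0 0.008 0 0" --pt "0 0 0.008 0 0" --pt "0 0 0.007 0 0" --pt "0 0 0 0 0" --pt "0 0 0 0 0"

```text
clock: 16.5
position: [557.5, 232.7, 100.2]
tcp_rot: [2.193, -2.249, 0.0]
force: [0.3, -0.4, -1.3]
opening: 8.0
gripper_force: 25.0
```

Underside about 25 mm up, 7 mm to go. I lower in 1 mm steps until contact.

>>> jog_arm --pt "0 0 0.004 0 0" --pt "0 0 0.004 0 0" --pt "0 0 0.002 0 0" --pt "0 0 0 0 0"

```text
clock: 16.9
position: [557.4, 232.6, 94.0]
tcp_rot: [2.193, -2.249, -0.0]
force: [0.7, 0.1, -1.3]
opening: 8.2
gripper_force: 25.0
```

>>> jog_arm --pt "0 0 0.002 0 0" --pt "0 0 0 0 0"

```text
clock: 17.1
position: [557.8, 232.9, 93.3]
tcp_rot: [-2.193, 2.249, -0.0]
force: [0.4, 0.3, 0.3]
opening: 7.9
gripper_force: 25.0
```

>>> jog_arm --pt "0 0 0.0015 0 0" --pt "0 0 0 0 0"

```text
clock: 17.3
position: [558.0, 232.9, 93.3]
tcp_rot: [-2.193, 2.248, -0.001]
force: [-1.9, 0.0, 6.6]
opening: 7.9
gripper_force: 25.0
```

The floor contact came at the predicted height, 93.3 mm. I release and lift clear.

>>> jog_arm --pt "0 0 0 0 0.25" --pt "0 0 0 0 0.25" --pt "0 0 0 0 0.25" --pt "0 0 0 0 0.25" --pt "0 0 -0.02 0 0.25"

```text
clock: 17.8
position: [556.5, 232.0, 102.9]
tcp_rot: [2.19, -2.248, -0.001]
force: [0.3, -0.0, -0.3]
opening: 22.0
gripper_force: 0.0
```

>>> jog_arm --pt "0 0 -0.04 0 0.25" --pt "0 0 -0.06 0 0.25" --pt "0 0 -0.06 0 0.25" --pt "0 0 -0.06 0 0.25" --pt "-0.05 0 0 0 0.25"

```text
clock: 18.3
position: [560.7, 262.1, 244.0]
tcp_rot: [-2.184, 2.244, -0.004]
force: [1.4, 0.0, 0.4]
opening: 22.0
gripper_force: 0.0
```

>>> jog_arm --pt "-0.06 0 0 0 0.25" --pt "-0.06 0 0 0 0.25" --pt "0 0 0 0 0.25" --pt "0 0 0 0 0.25"

```text
clock: 18.7
position: [559.8, 335.4, 236.5]
tcp_rot: [2.194, -2.248, 0.0]
force: [0.5, -0.3, 0.2]
opening: 21.6
gripper_force: 0.0
```

Run:
```python
from h import *
from plant import ctrl
c=ctrl.capture("wrist");t=ctrl.capture("side")
s=ctrl.read_state();print(s["position"],s["force"],s["opening"])
a=cv2.resize(c["img"][0:240,130:400],(400,356),interpolation=cv2.INTER_CUBIC)
b=cv2.resize(t["img"][165:330,200:360],(400,412),interpolation=cv2.INTER_CUBIC)[:356+56]
o=np.zeros((412,800,3),np.uint8);o[:356,:400]=a;o[:,400:]=b;cv2.imwrite("pics/f.png",o[...,::-1])
yaw=np.radians(-1.5);q=np.array([np.cos(yaw),np.sin(yaw)]);yv=np.array([-q[1],q[0]]);o=np.array([557.8,232.7])
P=[[*(o+e*50*yv),118] for e in(1,-1)];print("pred top ends px",px(c,P),"crop",(px(c,P)-[130,0])*400/270)
```

```text
[560.02516496 334.21403878 236.6456743 ] [ 0.4526692   0.38019738 -0.86890387] 21.96260954930691
pred top ends px [[277.81663081 145.47801198]
 [278.06819994  24.15660385]] crop [[218.98760121 215.52298071]
 [219.36029621  35.78756125]]
```

View pics/f.png

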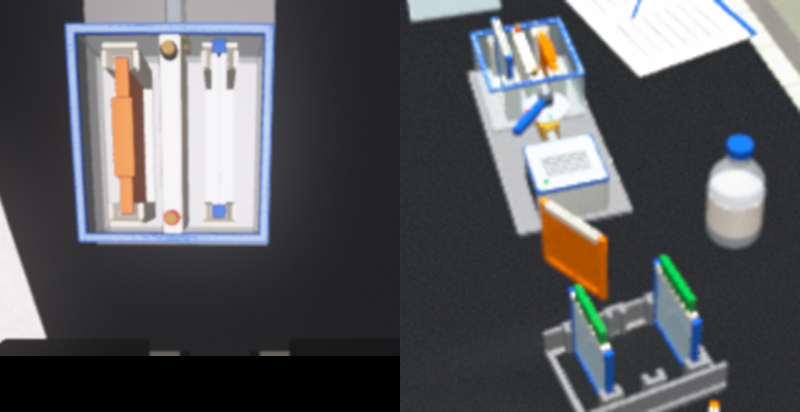

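The cassette sits centred in its channels, with its ends at crop (219,40) and (219,217), against a prediction of (219,36) and (219,216). The lever is at 45° at (532,113), the combed cassettes still stand in place, and the bottle is untouched. Handing in.

```bash
python3 -c "
from plant import ctrl
print(ctrl.sign_off())"
```

```text
the job is handed in; nothing more can be done
None
```

The job is handed in: the comb-less cassette is fully home in the open slot, the coolant valve lever is at about half open, and the combed cassettes and bottle look undisturbed in the last pictures; the hand-in returned no verdict.

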